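# Key and toothed pulley onto a gear unit shaft

### The arm

A 6-joint arm with a two-finger parallel gripper is mounted at the origin on the work surface. World frame = base frame: x ahead of the robot, y to its left, z up, the work surface at z = 0. Lengths are in m, angles in rad, forces in N, time in s.
With the tool pointing down it reaches from about 0.275 to 0.825 m from the base axis. Payload 4.9 kg.
Tool frame: the origin (TCP) lies midway between the tips of the shut fingers; the grasp point (between the pads) lies 19 mm behind it (bot.grip_depth is the distance from the TCP to the grasp point, in m); y points along the fingers, x is the direction in which the jaws open and shut, and the axes are right-handed (so a half turn about y gives the same grasp; the last joint's range is limited). The gripper opens to 85 mm and grips with 20 to 120 N. Pads are 22 mm wide; open, the fingers measure 114 mm over their backs; the gripper's body (76 mm by 85 mm) begins 54 mm behind the grasp point. The pads swing forward as they close: fully open they stand 13 mm farther back than shut.
Start: joints at [-1.374, 0.326, -0.193, 1.052, 0, 1.437], TCP at [0.179, -0.52, 0.231] pointing down, gripper open.
Joint ranges: [-2.65, 2.65], [-0.97, 1.79], [-1.3, 1.35], [-1.93, 2.1], [-1.47, 1.37], [-3.14, 3.14]. Speed limits (rad/s): [2.57, 2.57, 3.14, 3.14, 3.14, 3.14].

### API

Orientations are given as a unit quaternion [w, x, y, z].
In Python, from cell import bot gives the robot as it stands. Calls block until the motion is done:
- bot.move_pose(position, orientation): joint-space move of the TCP to a pose.
- bot.move_linear(position, speed=0.15, rotation=None, until_force=None): straight line of the TCP; rotation=None keeps the orientation; speed is the mean speed in m/s. With until_force (N) it stops when the force on the tool has changed by that much, and returns True; else False.
- bot.goto_joints(angles): joint-space move.
- bot.set_gripper(opening, grasp_force=None): opening from 0.0 (shut) to 1.0 (fully open); grasp_force is the grip in N (None keeps the last); returns when the fingers have stopped.
- bot.wait(seconds).
- bot.solve_ik(position, orientation): joint angles nearest the present ones, or None.
- bot.camera(name): name is "scene" or "top"; returns the picture (400x640x3 uint8, red, green, blue); there is no depth.
- bot.calibration(name): a dict with "mtx" (3x3 intrinsics, pixels), "extrinsics" (4x4, takes a point from world to camera coordinates). Camera axes: x right, y down, z forward; pixel columns grow to the right and rows downward; lengths in m; the calibration is good to about 2 mm. A picture is of the moment at which its call begins. calibration takes no time and is no camera call.
A pose or a line that the arm cannot do raises bot.PlanningError and nothing moves.
- bot.close_job(): hands the job in, once; it reports no verdict.
Trained networks look in the newest picture that a camera, given by its name, has taken for a name from the list of things; names that differ only in an ending like _2 or _b are one class to them, and where a whole thing is asked for, a point or a joint stands for the part that bears it (a point fixed in the world has none). Each returns a list of dicts, best first, with "confidence" (0 to 1); they miss things now and then, are a little off and sometimes report something else, mostly with a low value. They report only what shows in the picture. A call takes as long as a camera call.
- bot.search_frame(camera, thing): "bbox" ([left, top, width, height] in pixels, round what is visible of it).
Readings, each from a call of its own:
- bot.read_clock(): time.
- bot.read_joint_positions(): joint angles.
- bot.read_joint_vel(): joint speeds.
- bot.read_joint_efforts(): joint torques, N m.
- bot.read_position(): TCP position.
- bot.read_tool_rot(): TCP orientation.
- bot.read_ft_force(): force on the tool from outside, world axes, zero at the start.
- bot.read_moment(): the same for the moment, N m.
- bot.read_gripper_width(): opening from 0.0 (shut) to 1.0 (fully open).
Only numpy, scipy, OpenCV 4.12 (cv2) and the standard library are available. Lean on these libraries where they do the work, as an engineer would, in place of code of your own. Each camera call takes 0.05 s, during which the arm holds its last target. There are 200 camera calls.

### The job

Take the loose steel key from its wooden stand and drop it upright into the slot of the gear unit's shaft so that it goes all the way down and stands free, let go of it, then slide the toothed pulley onto the shaft, boss upward and its keyway over the key, until it sits flat on the shaft's shoulder. Let go of it there, and leave the can, the wrench and the bearing where they are.

Things in the scene. Friction and masses are not known exactly. Their poses are not given: they have to be found in the camera images.
- unit: Gear unit, fixed: grey finned housing 130 x 110 mm (x, y), 70 mm high, on a 160 x 110 mm foot; origin at the centre of its underside. From its top rises a vertical steel shaft: a round shoulder of diameter 64 mm from 70 to 120 mm above the bench, then plain shaft of diameter 36 mm up to 175 mm. The shaft turns 0.2 rad either way against a stiff drag (0.2 N m) and stays put.
- seat (a point): Point on the shaft axis at the height of the shoulder's top face, 120 mm above the bench: the pulley's underside must rest here. z is up; x is the housing's x. The shaft's key slot faces roughly along this x, but the shaft has been left turned by an unknown angle up to 0.14 rad either way, which this frame does not show: see or feel it.
- shaft_top (a point): Point on the axis at the shaft's top end, 55 mm above the seat; frame as the seat's. The key slot, 11.5 mm wide, is open at this end, runs down one side of the shaft (open outwards there) and on into a pocket in the shoulder, closed all round, whose floor is 45 mm below the seat. Slot and pocket reach from 9.5 to 25 mm from the axis.
- key_center (a point): Centre of the loose key: steel bar 14 x 10 mm (x, y), 80 mm long (z, upright), 88 g. It stands in the stand, lower end 10 mm above the bench, top 45 mm above the stand. In the slot its 14 mm side lies along the radius. Home, its top is 20 mm below the shaft's top, so fingers holding it by the top meet the shaft first: let it drop the last part.
- stand: Fixed light wooden block 100 x 80 mm (x, y), 45 mm high, in which the key stands at the start; origin at the centre of its underside.
- pulley_center (a point): Centre of the aluminium pulley, on its axis, 30 mm above its underside; 0.6 kg, flat on the bench. Toothed disc, diameter 122, 26 mm thick, and above it a boss of diameter 62 mm, 34 mm high (24 flats; fingers closing along 1.702 rad from its x meet two). Through bore 38 mm (axis z, up) with a keyway 12.5 mm wide reaching 27 mm from the axis, towards its +x.
- can_mid (a point): Bystander: closed round can, diameter 66 mm, 100 mm high; point at mid-height.
- wrench_grip (a point): Bystander: steel wrench 200 mm long lying on the bench; point on its handle.
- bearing_mid (a point): Bystander: dark steel ring bearing, outer diameter 72 mm, 20 mm high, lying flat; point at its centre.

How it is judged:
By the outcome, as a careful person would: the job done as asked, in the order asked, and still so for the second after the job is handed in, with the robot touching nothing.
It also fails if it takes over 72 s, if anything falls off the work surface, if the arm or the gripper's body presses on something with over 40 N, if the wrist force passes 120 N, or if a joint passes its speed limit or range.

## Working session

There is one attempt and no reset: what is moved stays moved. The work goes in short steps, each a Python script; the robot and the scene stay as the last script left them, time stands still between calls to the robot, and variables do not carry over. Pictures are saved under pics/ and viewed, about 8 in all and at most 12, crops included, and the job is handed in when it is done.

```bash
ls; mkdir -p pics
python3 - <<'E'
from cell import bot
import cv2,numpy as np
for c in ("scene","top"):
    im=bot.camera(c); cv2.imwrite(f"pics/{c}0.png",im[:,:,::-1])
    k=bot.calibration(c); print(c,np.round(k["mtx"],1).tolist(),np.round(k["extrinsics"],4).tolist())
    for t in ("unit","key_center","stand","pulley_center","can_mid","wrench_grip","bearing_mid"):
        print(t,[(np.round(d["bbox"],1).tolist(),round(d["confidence"],2)) for d in bot.search_frame(c,t)[:2]])
print(bot.read_tool_rot(),bot.read_clock())
E
```

```text
pics
scene [[488.2, 0.0, 312.6], [0.0, 488.2, 206.5], [0.0, 0.0, 1.0]] [[-0.5685, 0.8225, -0.0162, 0.3501], [0.456, 0.2987, -0.8384, -0.1799], [-0.6847, -0.4841, -0.5449, 1.5445], [0.0, 0.0, 0.0, 1.0]]
unit [([288.0, 169.1, 83.3, 89.5], 0.78)]
key_center [([463.8, 237.0, 9.1, 25.9], 0.67)]
stand [([431.2, 244.1, 65.7, 50.8], 0.73)]
pulley_center []
can_mid [([383.4, 281.8, 41.2, 60.7], 0.63)]
wrench_grip [([251.8, 263.0, 69.0, 58.7], 0.72)]
bearing_mid [([177.6, 226.5, 28.5, 25.5], 0.58)]
top [[416.4, 0.0, 318.9], [0.0, 416.4, 198.6], [0.0, 0.0, 1.0]] [[0.0886, -0.9961, 0.0003, -0.0441], [-0.974, -0.0867, -0.2095, 0.6426], [0.2087, 0.0182, -0.9778, 0.9323], [0.0, 0.0, 0.0, 1.0]]
unit [([285.9, 202.6, 67.6, 73.4], 0.65)]
key_center [([185.7, 242.8, 7.4, 4.2], 0.57)]
stand [([168.4, 221.1, 54.7, 49.2], 0.59)]
pulley_center [([406.9, 242.6, 55.4, 53.4], 0.89), ([284.8, 201.0, 68.4, 77.6], 0.62)]
can_mid [([198.0, 142.3, 34.7, 34.6], 0.56)]
wrench_grip [([301.2, 125.1, 21.9, 69.8], 0.76)]
bearing_mid [([410.2, 158.8, 28.7, 31.4], 0.97), ([284.5, 196.2, 69.3, 82.5], 0.59)]
[-0.57548534  0.57551149 -0.41085103  0.41085835] 0.8
```

Run:
```python
import cv2
t=cv2.imread("pics/top0.png");s=cv2.imread("pics/scene0.png")
cv2.imwrite("pics/a.png",cv2.resize(t[190:310,160:480],None,fx=2.5,fy=2.5,interpolation=cv2.INTER_CUBIC))
cv2.imwrite("pics/b.png",cv2.resize(s[150:350,170:510],None,fx=2.35,fy=2.35,interpolation=cv2.INTER_CUBIC))
```

```text
(no output)
```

View pics/top0.png

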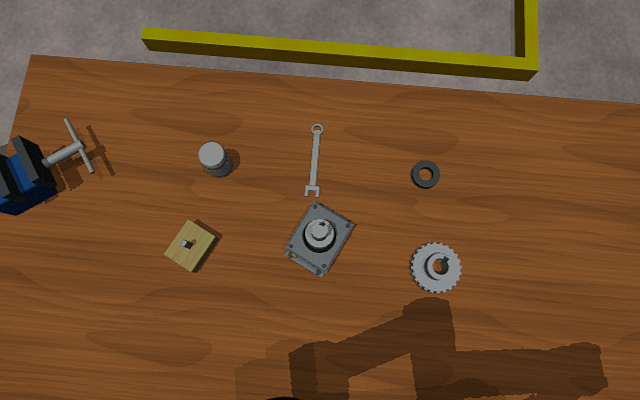

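View pics/a.png

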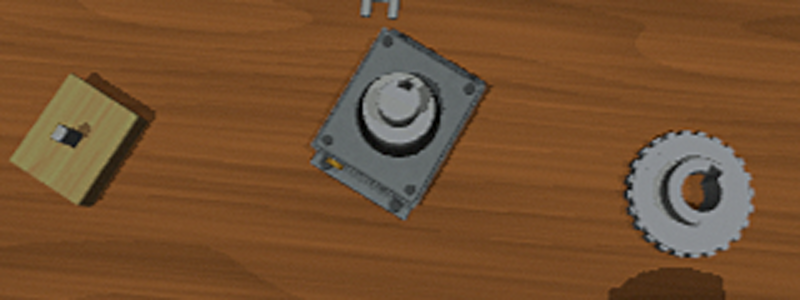

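View pics/b.png

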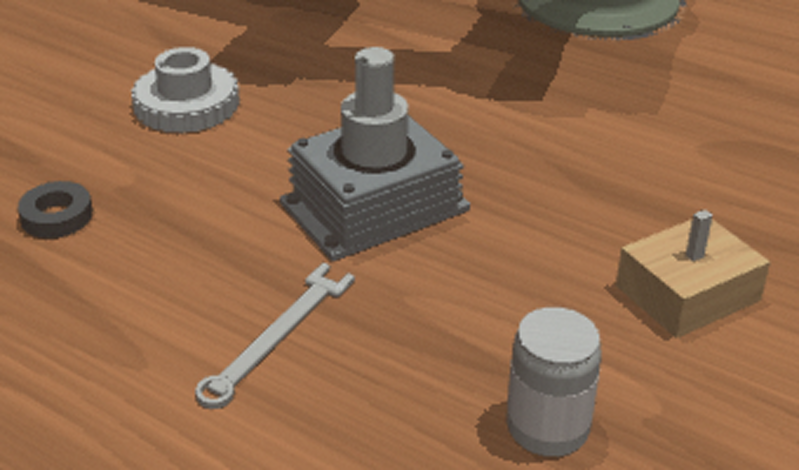

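```bash
cat > fit.py <<'E'
import numpy as np,cv2
from cell import bot
from scipy.optimize import minimize
def proj(c,P):
    k=bot.calibration(c);E=np.array(k["extrinsics"]);q=np.asarray(P)@E[:3,:3].T+E[:3,3];q=q@np.array(k["mtx"]).T
    return q[:,:2]/q[:,2:]
def grad(im,s=1.0):
    g=cv2.GaussianBlur(im.astype(np.float32),(0,0),s)
    m=np.sqrt(sum(cv2.Sobel(g[:,:,i],cv2.CV_32F,a,1-a)**2 for i in range(3) for a in(0,1)))
    return np.minimum(m,np.percentile(m,99.5))
def seg(pts,n=40,closed=True):
    pts=np.array(pts,float);o=[]
    for i in range(len(pts)-(not closed)):
        a,b=pts[i],pts[(i+1)%len(pts)];o.append(a+(b-a)*np.linspace(0,1,n)[:,None])
    return np.vstack(o)
def rect(a,b,z,cx=0): return seg([[cx+a/2,b/2,z],[cx-a/2,b/2,z],[cx-a/2,-b/2,z],[cx+a/2,-b/2,z]])
def circ(r,z,n=120,a0=0,a1=2*np.pi):
    t=np.linspace(a0,a1,n);return np.c_[r*np.cos(t),r*np.sin(t),0*t+z]
def pose(M,p):
    c,s=np.cos(p[2]),np.sin(p[2]);return M@np.array([[c,s,0],[-s,c,0],[0,0,1]])+[p[0],p[1],0]
def score(M,p,G):
    return sum(cv2.remap(g,*[proj(c,pose(M,p))[:,i].astype(np.float32).reshape(-1,1) for i in(0,1)],cv2.INTER_LINEAR).mean()/g.max() for c,g in G.items())/len(G)
def fit(M,p0,G,yaws=(0,),dx=.012,fixxy=False,step=.004):
    best=None;R=[0] if fixxy else np.arange(-dx,dx+1e-6,step)
    for y in yaws:
        for a in R:
            for b in R:
                p=(p0[0]+a,p0[1]+b,y);s=score(M,p,G)
                if best is None or s>best[0]: best=(s,p)
    p=np.array(best[1]);sc=np.array([.01,.01,.1])
    f=(lambda u:-score(M,[p[0],p[1],p[2]+u[0]*.1],G)) if fixxy else (lambda u:-score(M,p+u*sc,G))
    n=1 if fixxy else 3
    r=minimize(f,np.zeros(n),method="Nelder-Mead",options=dict(initial_simplex=np.vstack([np.zeros(n),.3*np.eye(n)]),xatol=1e-3,fatol=1e-6))
    return (np.r_[p[:2],p[2]+r.x[0]*.1] if fixxy else p+r.x*sc),-r.fun
def unproj(c,uv,z):
    k=bot.calibration(c);E=np.array(k["extrinsics"]);R=E[:3,:3];o=-R.T@E[:3,3]
    d=R.T@np.linalg.inv(k["mtx"])@np.r_[uv,1];return o+d*(z-o[2])/d[2]
E
cat > m.py <<'E'
from fit import *
G={c:grad(cv2.imread(f"pics/{c}0.png")) for c in("scene","top")}
B=lambda b:(b[0]+b[2]/2,b[1]+b[3]/2)
u=unproj("top",(320,232),.175); st=unproj("top",(192,246),.045); k=unproj("top",(187,244),.09); pu=unproj("top",(438,267),.04)
print(u,st,k,pu)
U=np.vstack([rect(.13,.11,.07),circ(.032,.12),circ(.018,.175),circ(.018,.175)])
S=rect(.1,.08,.045); K=rect(.014,.010,.09)
PU=np.vstack([circ(.031,.06),circ(.031,.06),circ(.019,.06,a0=.34,a1=5.94),seg([[.018,.00625,.06],[.027,.00625,.06],[.027,-.00625,.06],[.018,-.00625,.06]],closed=False)])
SL=seg([[.018,.00575,.175],[.0095,.00575,.175],[.0095,-.00575,.175],[.018,-.00575,.175]],closed=False)
Y=np.arange(-np.pi/2,np.pi/2,.1)
sets={"scene":{"scene":G["scene"]},"top":{"top":G["top"]},"both":G}
for n,g in sets.items():
    a,sa=fit(U,u,g,Y);print(n,"unit",np.round(a,4),round(sa,3))
    if n!="scene":
        b,sb=fit(SL,a,g,a[2]+np.arange(-.2,.21,.02),fixxy=True);print(" slot",round(b[2],3),round(b[2]-a[2],3),round(sb,3))
    b,sb=fit(S,st,g,Y);print(n,"stand",np.round(b,4),round(sb,3))
    c,sc=fit(K,k,g,b[2]+np.arange(-.1,.11,.1),step=.003);print(n,"key",np.round(c,4),round(sc,3))
    d,sd=fit(PU,pu,g,np.arange(-np.pi,np.pi,.1));print(n,"pulley",np.round(d,4),round(sd,3))
E
python3 m.py
```

```text
[0.54987416 0.00226762 0.175     ] [0.5060918  0.30645067 0.045     ] [0.50642816 0.30456792 0.09      ] [ 0.50891542 -0.28460124  0.04      ]Traceback (most recent call last):
  File "m.py", line 13, in <module>
    a,sa=fit(U,u,g,Y);print(n,"unit",np.round(a,4),round(sa,3))
         ~~~^^^^^^^^^
  File "fit.py", line 28, in fit
    p=(p0[0]+a,p0[1]+b,y);s=score(M,p,G)
                            ~~~~~^^^^^^^
  File "fit.py", line 22, in score
    return sum(cv2.remap(g,*[proj(c,pose(M,p))[:,i].astype(np.float32).reshape(-1,1) for i in(0,1)],cv2.INTER_LINEAR).mean()/g.max() for c,g in G.items())/len(G)
           ~~~^^^^^^^^^^^^^^^^^^^^^^^^^^^^^^^^^^^^^^^^^^^^^^^^^^^^^^^^^^^^^^^^^^^^^^^^^^^^^^^^^^^^^^^^^^^^^^^^^^^^^^^^^^^^^^^^^^^^^^^^^^^^^^^^^^^^^^^^^^^^
  File "fit.py", line 22, in <genexpr>
    return sum(cv2.remap(g,*[proj(c,pose(M,p))[:,i].astype(np.float32).reshape(-1,1) for i in(0,1)],cv2.INTER_LINEAR).mean()/g.max() for c,g in G.items())/len(G)
                             ~~~~^^^^^^^^^^^^^
  File "fit.py", line 5, in proj
    k=bot.calibration(c);E=np.array(k["extrinsics"]);q=np.asarray(P)@E[:3,:3].T+E[:3,3];q=q@np.array(k["mtx"]).T
ValueError: time passes only in moves, steps and waits
```

```bash
python3 - <<'E'
s=open('fit.py').read()
s=s.replace('k=bot.calibration(c);','k=CAL[c];').replace('def proj','CAL={c:bot.calibration(c) for c in("scene","top")}\ndef proj',1)
open('fit.py','w').write(s)
E
time python3 m.py
```

```text
[0.54987416 0.00226762 0.175     ] [0.5060918  0.30645067 0.045     ] [0.50642816 0.30456792 0.09      ] [ 0.50891542 -0.28460124  0.04      ]
scene unit [ 0.555   0.0052 -0.4509] 0.747
scene stand [ 0.5074  0.3143 -0.4684] 0.81
scene key [ 0.508   0.3145 -0.3384] 0.793
scene pulley [ 0.5086 -0.2849  2.8829] 0.868
top unit [ 0.5556  0.0047 -0.4563] 0.585
 slot -0.356 0.1 0.942
top stand [ 0.508   0.3137 -0.4693] 0.698
top key [ 0.5054  0.3014 -0.1105] 0.85
top pulley [ 0.5086 -0.284  -0.5275] 0.71
both unit [ 0.5553  0.0049 -0.4542] 0.665
 slot -0.337 0.117 0.901
both stand [ 0.5079  0.314  -0.4705] 0.751
both key [ 0.5078  0.3134 -0.3314] 0.707
both pulley [ 0.5087 -0.2845 -0.5487] 0.773
real	0m10.831s
user	0m10.291s
sys	0m0.157s
```

```bash
cat > m2.py <<'E'
from fit import *
G={c:grad(cv2.imread(f"pics/{c}0.png"),.7) for c in("scene","top")}
corn=[(a*.007,b*.005) for a in(1,-1) for b in(1,-1)]
K=np.vstack([rect(.014,.010,.09)]+[seg([[x,y,.05],[x,y,.09]],closed=False) for x,y in corn])
for g in({"scene":G["scene"]},{"top":G["top"]},G):
  for y in (-.57,-.47,-.4,-.33,-.2):
    f=lambda u:-score(K,(.508+.01*u[0],.314+.01*u[1],y),g)
    r=minimize(f,[0,0],method="Nelder-Mead",options=dict(initial_simplex=[[-.1,-.1],[.2,0],[0,.2]]))
    print(list(g),y,np.round([.508+.01*r.x[0],.314+.01*r.x[1]],4),round(-r.fun,3))
SH=np.vstack([circ(.018,.175),circ(.032,.12)])
for n in G:
  r,s=fit(SH,(.5553,.0049),{n:G[n]},dx=.004,step=.002);print(n,"shaft",np.round(r,4),s)
SL=seg([[.018,.00575,.175],[.0095,.00575,.175],[.0095,-.00575,.175],[.018,-.00575,.175]],closed=False)
for y in np.arange(-.6,-.3,.03): print(round(y,2),[round(score(SL,(.5553,.0049,y),{n:G[n]}),3) for n in G])
from scipy.spatial.transform import Rotation as Ro
print(Ro.from_quat(np.roll(bot.read_tool_rot(),-1)).as_matrix().round(2).tolist())
def q(a):
    M=np.array([[np.cos(a),0,-np.sin(a)],[np.sin(a),0,np.cos(a)],[0,-1,0]]);return np.roll(Ro.from_matrix(M).as_quat(),1)
for p,y in(((.508,.314,.14),-.4+np.pi/2),((.508,.314,.14),-.4-np.pi/2),((.555,.005,.25),-.35+np.pi/2),((.555,.005,.25),-.35-np.pi/2),((.509,-.2845,.14),-.55+1.702),((.509,-.2845,.14),-.55+1.702-np.pi)):
    j=bot.solve_ik(list(p),q(y).tolist());print(p,y,None if j is None else np.round(j,2))
E
python3 m2.py
```

```text
['scene'] -0.57 [0.5081 0.3143] 0.698
['scene'] -0.47 [0.5083 0.3143] 0.711
['scene'] -0.4 [0.5083 0.3142] 0.717
['scene'] -0.33 [0.5082 0.3142] 0.718
['scene'] -0.2 [0.5081 0.3142] 0.706
['top'] -0.57 [0.5085 0.3114] 0.702
['top'] -0.47 [0.5085 0.3116] 0.72
['top'] -0.4 [0.5082 0.3116] 0.728
['top'] -0.33 [0.508  0.3116] 0.735
['top'] -0.2 [0.5076 0.3117] 0.741
['scene', 'top'] -0.57 [0.5083 0.3138] 0.673
['scene', 'top'] -0.47 [0.5083 0.3137] 0.691
['scene', 'top'] -0.4 [0.5083 0.3137] 0.7
['scene', 'top'] -0.33 [0.5082 0.3137] 0.704
['scene', 'top'] -0.2 [0.5079 0.3136] 0.701
scene shaft [0.5545 0.0046 0.0272] 0.7904137969017029
top shaft [0.5551 0.0046 0.0228] 0.7189570069313049
-0.6 [np.float32(0.728), np.float32(0.681)]
-0.57 [np.float32(0.738), np.float32(0.716)]
-0.54 [np.float32(0.75), np.float32(0.757)]
-0.51 [np.float32(0.764), np.float32(0.805)]
-0.48 [np.float32(0.779), np.float32(0.85)]
-0.45 [np.float32(0.794), np.float32(0.887)]
-0.42 [np.float32(0.81), np.float32(0.913)]
-0.39 [np.float32(0.825), np.float32(0.928)]
-0.36 [np.float32(0.838), np.float32(0.931)]
-0.33 [np.float32(0.85), np.float32(0.924)]
[[0.32, -0.0, 0.95], [-0.95, -0.0, 0.32], [0.0, -1.0, -0.0]]
(0.508, 0.314, 0.14) 1.1707963267948966 [ 0.43  0.48 -0.2   0.89  0.    0.83]
(0.508, 0.314, 0.14) -1.9707963267948965 [ 0.43  0.48 -0.2   0.89  0.   -2.31]
(0.555, 0.005, 0.25) 1.2207963267948965 [-0.12  0.32 -0.15  1.1   0.    0.23]
(0.555, 0.005, 0.25) -1.9207963267948966 [-0.12  0.32 -0.15  1.1   0.   -2.92]
(0.509, -0.2845, 0.14) 1.152 [-0.64  0.46 -0.24  0.87  0.   -0.22]
(0.509, -0.2845, 0.14) -1.9895926535897932 [-0.64  0.46 -0.24  0.87  0.    2.92]
```

Run:
```python
import cv2,numpy as np
t=cv2.imread("pics/top0.png");s=cv2.imread("pics/scene0.png")
r=lambda im,u,v:cv2.resize(im[v-20:v+20,u-20:u+20],(380,380),interpolation=cv2.INTER_CUBIC)
cv2.imwrite("pics/c.png",np.hstack([r(t,190,245),r(t,320,230)]))
```

```text
(no output)
```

View pics/c.png

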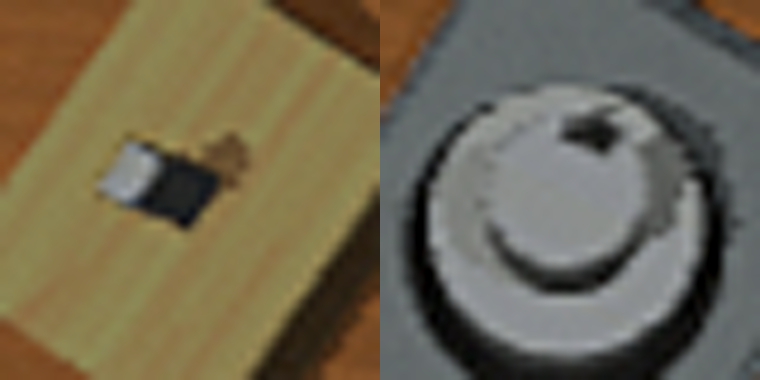

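```bash
cat > h.py <<'E'
from cell import bot
import numpy as np
from scipy.spatial.transform import Rotation as Ro
def q(a):
    M=np.array([[np.cos(a),0,-np.sin(a)],[np.sin(a),0,np.cos(a)],[0,-1,0]]);return np.roll(Ro.from_matrix(M).as_quat(),1).tolist()
H=np.pi/2
def st(*a):
    print(*a,"t",round(bot.read_clock(),1),"p",np.round(bot.read_position(),4),"F",np.round(bot.read_ft_force(),1),"w",round(bot.read_gripper_width(),3))
E
python3 - <<'E'
from h import *
import cv2
Q=q(-.47+H)
bot.move_pose([.35,-.40,.30],q(-.35+H))
st()
bot.move_pose([.508,.314,.20],Q)
st()
bot.move_linear([.508,.314,.074],speed=.12)
bot.set_gripper(0.3); st("half")
im=bot.camera("top")[225:265,160:220];im2=bot.camera("scene")[190:270,420:520]
bot.set_gripper(0,40); st("grip")
cv2.imwrite("pics/d.png",np.hstack([cv2.resize(x,(390,390),interpolation=cv2.INTER_CUBIC) for x in(im,im2)])[:,:,::-1])
E
```

```text
t 2.6 p [ 0.3498 -0.4001  0.2999] F [-0.5 -0.1 -0.7] w 1.003
t 5.2 p [0.5086 0.3132 0.2002] F [-0.3  0.6  0.7] w 0.998
half t 7.0 p [0.508 0.314 0.074] F [ 0.5 -0.5 -0.7] w 0.299
grip t 7.4 p [0.5082 0.3141 0.0741] F [ 0.4 -0.   0.9] w 0.099
```

View pics/d.png

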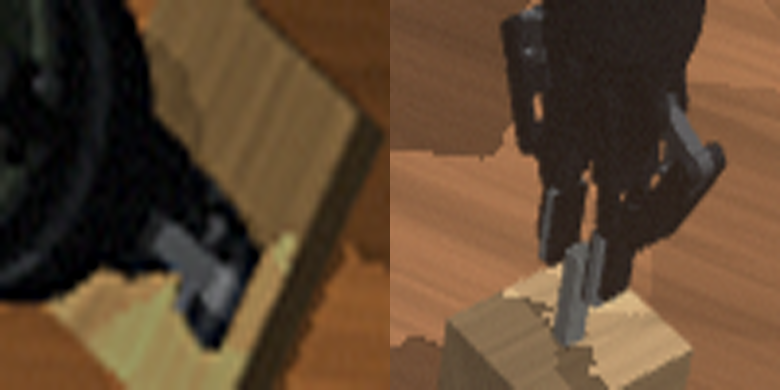

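Run:
```python
from h import *
import cv2
bot.move_linear([.508,.314,.30],speed=.25); st("lift")
th=-.36; r=.0183; c=np.array([.5552,.0047]); p=c+r*np.array([np.cos(th),np.sin(th)])
bot.move_pose([*p,.30],q(th+H)); bot.move_linear([*p,.25],speed=.1)
st()
im=bot.camera("top");im2=bot.camera("scene")
cv2.imwrite("pics/top1.png",im[:,:,::-1]);cv2.imwrite("pics/scene1.png",im2[:,:,::-1])
cv2.imwrite("pics/e.png",np.hstack([cv2.resize(x,(390,390),interpolation=cv2.INTER_CUBIC) for x in(im[205:255,295:345],im2[140:210,300:370])])[:,:,::-1])
h=bot.move_linear([*p,.222],speed=.03,until_force=4); st("down",h)
```

```text
lift t 8.4 p [0.5073 0.3137 0.2985] F [-0.2  0.7 -0.7] w 0.104
t 10.3 p [ 0.5726 -0.0013  0.2504] F [ 0.2  0.6 -0.7] w 0.105
down False t 11.5 p [ 0.5725 -0.0018  0.2222] F [-0.2 -0.1 -0.2] w 0.104
```

View pics/e.png

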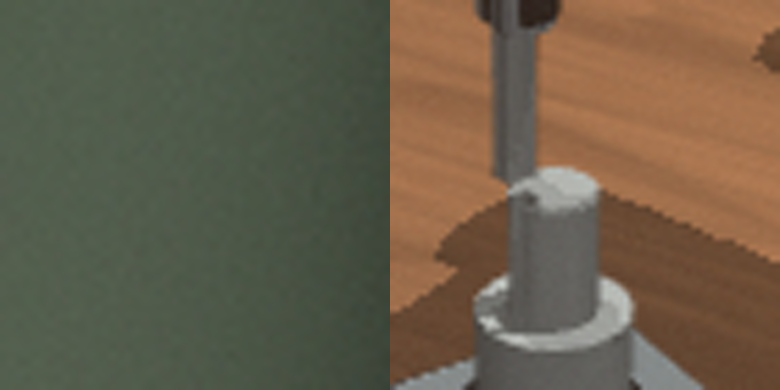

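Run:
```python
from h import *
th=-.36;c=np.array([.5552,.0047]);e=np.array([np.cos(th),np.sin(th)]);t=np.array([-e[1],e[0]])
p0=c+.0183*e
P=lambda dr,dt,z=.222:[*(p0+dr*e+dt*t),z]
def loc():
    d=np.array(bot.read_position())[:2]-p0;return np.round(1000*np.array([d@e,d@t]),2),np.round(bot.read_ft_force(),1)
print(loc())
for dr,dt in((0,.003),(0,-.003),(-.005,0)):
    h=bot.move_linear(P(dr,dt),speed=.01,until_force=4);print(dr,dt,h,*loc())
    bot.move_linear(P(0,0),speed=.02);
st();print(bot.read_moment())
```

```text
(array([0.17, 0.03]), array([-0.2, -0.1, -0.2]))
0 0.003 True [-0.17  1.58] [ 0.9 -0.2 -0.1]
0 -0.003 True [-0.37 -0.81] [ 1.2  2.  -0.4]
-0.005 0 True [-2.55 -0.16] [ 2.3 -0.1  0.7]
t 13.4 p [ 0.5718 -0.0017  0.2215] F [ 0.1  0.8 -0.5] w 0.104
[ 0.0893712  -0.01372204  0.02328828]
```

Run:
```python
from h import *
th=-.36;c=np.array([.5552,.0047]);e=np.array([np.cos(th),np.sin(th)]);t=np.array([-e[1],e[0]])
p0=c+.0183*e
P=lambda dr,dt,z=.222:[*(p0+dr*e+dt*t),z]
bot.move_linear(P(-.0014,.0003),speed=.02)
for dr in(-.0014,-.0020,-.0008,-.0002,-.0025):
    bot.move_linear(P(dr,.0003,.188),speed=.05)
    h=bot.move_linear(P(dr,.0003,.1775),speed=.015,until_force=5);st(dr,h)
    if not h or bot.read_position()[2]<.180: break
```

```text
-0.0014 False t 15.4 p [ 0.5712 -0.001   0.1775] F [-0.8 -0.3 -0.4] w 0.102
```

Run:
```python
from h import *
import cv2
p=np.array(bot.read_position())
bot.set_gripper(.5); bot.wait(.3); st("open")
bot.move_linear([p[0],p[1],.24],speed=.2)
bot.set_gripper(1.0)
bot.move_pose([.509,-.2845,.20],q(-.55+1.702)); st()
im=bot.camera("top");im2=bot.camera("scene")
cv2.imwrite("pics/top2.png",im[:,:,::-1]);cv2.imwrite("pics/scene2.png",im2[:,:,::-1])
cv2.imwrite("pics/f.png",np.hstack([cv2.resize(x,(390,390),interpolation=cv2.INTER_CUBIC) for x in(im[205:255,295:345],im2[160:230,295:365])])[:,:,::-1])
```

```text
open t 16.1 p [ 0.5711 -0.001   0.1775] F [ 0.  -0.1 -0.2] w 0.494
t 18.2 p [ 0.5094 -0.2836  0.2002] F [-0.3 -0.3 -1.2] w 1.0
```

View pics/f.png

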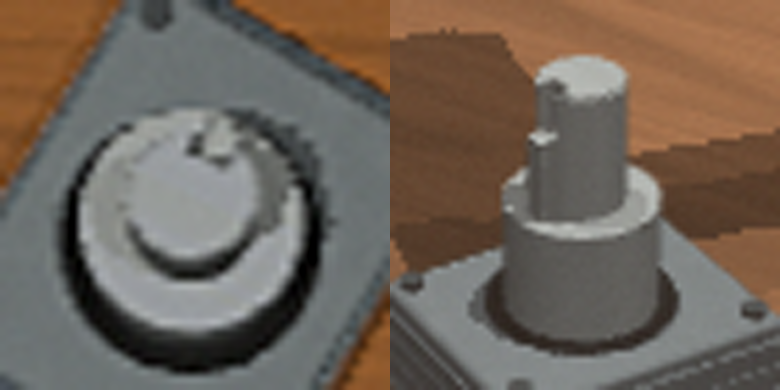

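Run:
```python
from fit import *
from h import *
import cv2
g={c:grad(cv2.imread(f"pics/{c}2.png"),.7) for c in("top","scene")}
SL=seg([[.018,.00575,.175],[.0095,.00575,.175],[.0095,-.00575,.175],[.018,-.00575,.175]],closed=False)
KT=seg([[.018,.005,.155],[.0243,.005,.155],[.0243,-.005,.155],[.018,-.005,.155]],closed=False)
for y in np.arange(-.6,-.2,.04): print(round(y,2),[round(float(score(m,(.5552,.0047,y),{n:g[n]})),3) for m in(SL,KT) for n in g])
bot.move_linear([.5087,-.2845,.027],speed=.12,until_force=8); st("at")
bot.set_gripper(0,60); st("grip"); print(bot.read_moment())
```

```text
-0.6 [0.444, 0.745, 0.468, 0.543]
-0.56 [0.456, 0.756, 0.468, 0.6]
-0.52 [0.461, 0.772, 0.47, 0.666]
-0.48 [0.467, 0.792, 0.475, 0.735]
-0.44 [0.485, 0.814, 0.473, 0.802]
-0.4 [0.513, 0.835, 0.466, 0.858]
-0.36 [0.541, 0.855, 0.478, 0.896]
-0.32 [0.556, 0.873, 0.509, 0.914]
-0.28 [0.556, 0.885, 0.534, 0.911]
-0.24 [0.547, 0.888, 0.542, 0.882]
at t 19.9 p [ 0.5092 -0.2849  0.0277] F [-0.2 -0.1 -0.1] w 0.998
grip t 20.2 p [ 0.5094 -0.2845  0.028 ] F [-0.2  1.6  5.8] w 0.713
[ 0.40595991 -0.01564736 -0.06352436]
```

Run:
```python
from h import *
import cv2
bot.move_linear([.5087,-.2845,.27],speed=.25); st("lift"); bot.wait(.2); st()
c=np.array([.5550,.0046]);Q=q(-.33+1.702)
bot.move_pose([*c,.27],Q); bot.move_linear([*c,.212],speed=.12); bot.wait(.2); st("above")
im=bot.camera("top");im2=bot.camera("scene")
cv2.imwrite("pics/top3.png",im[:,:,::-1]);cv2.imwrite("pics/scene3.png",im2[:,:,::-1])
h=bot.move_linear([*c,.187],speed=.02,until_force=6); st("down",h); print(bot.read_moment())
cv2.imwrite("pics/g.png",cv2.resize(im2[100:220,260:400],None,fx=4,fy=4,interpolation=cv2.INTER_CUBIC)[:,:,::-1])
```

```text
lift t 21.4 p [ 0.5076 -0.2838  0.2678] F [ 0.1 -0.2 -7.5] w 0.71
t 21.6 p [ 0.5081 -0.284   0.2684] F [ 0.5  0.7 -7.6] w 0.711
above t 23.5 p [0.5558 0.0044 0.2131] F [ 0.3 -0.1 -7.2] w 0.715
down False t 25.0 p [0.5551 0.0046 0.1872] F [ 0.2 -0.8 -7.3] w 0.711
[-0.01620388  0.00070614 -0.016563  ]
```

View pics/g.png

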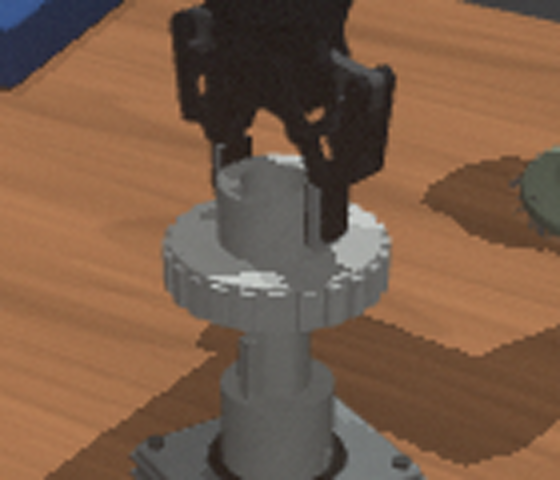

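Run:
```python
from h import *
c=np.array([.5550,.0046])
for y in(-.33,-.30,-.36,-.27,-.39):
    if y!=-.33: bot.move_linear([*c,.186],rotation=q(y+1.702),speed=.03)
    h=bot.move_linear([*c,.1455],speed=.02,until_force=8); st(y,h)
    if bot.read_position()[2]<.175: break
print(bot.read_moment())
```

```text
-0.33 True t 26.8 p [0.555  0.0046 0.148 ] F [-1.3  0.3  7.3] w 0.711
[ 0.00255867 -0.02170638  0.03165084]
```

Run:
```python
from h import *
import cv2
c=np.array([.5550,.0046])
bot.set_gripper(1.0); st("open")
bot.move_linear([*c,.26],speed=.15); st()
bot.move_pose([.35,-.40,.30],q(-.35+H)); bot.wait(.3);st()
im=bot.camera("top");im2=bot.camera("scene")
cv2.imwrite("pics/top4.png",im[:,:,::-1]);cv2.imwrite("pics/scene4.png",im2[:,:,::-1])
cv2.imwrite("pics/i.png",np.hstack([cv2.resize(x,(390,390),interpolation=cv2.INTER_CUBIC) for x in(im[190:270,280:360],im2[150:270,270:390])])[:,:,::-1])
from fit import *
G={k:grad(cv2.imread(f"pics/{k}4.png"),.7) for k in("top","scene")}
for z in(.174,.177,.180,.183,.186,.190): print(z,fit(np.vstack([circ(.031,z),circ(.061,z-.034)]),(.5552,.0047),G,dx=.002,step=.002))
for cc in("scene","top"):
    for t in ("can_mid","wrench_grip","bearing_mid"):
        print(cc,t,[np.round(d["bbox"],1).tolist() for d in bot.search_frame(cc,t)[:1]])
```

```text
open t 27.1 p [0.5525 0.0049 0.1454] F [-0.8  0.4  0.2] w 0.999
t 28.1 p [0.5544 0.0047 0.2591] F [-0.  -0.2 -0.7] w 1.0
t 30.0 p [ 0.3505 -0.3996  0.3   ] F [ 0.3 -0.2 -0.9] w 0.999
0.174 (array([ 0.55157078,  0.00324649, -0.00789394]), np.float64(0.5726327896118164))
0.177 (array([ 0.55163471,  0.0028635 , -0.01338813]), np.float64(0.6871380805969238))
0.18 (array([0.55565998, 0.00461353, 0.01947761]), np.float64(0.7031099796295166))
0.183 (array([0.55654373, 0.005304  , 0.03283816]), np.float64(0.6703542470932007))
0.186 (array([ 0.55693079,  0.00625333, -0.00203765]), np.float64(0.5406415462493896))
0.19 (array([0.55553649, 0.00520116, 0.03422124]), np.float64(0.42727500200271606))
scene can_mid [[384.5, 282.4, 44.2, 62.3]]
scene wrench_grip [[250.5, 262.9, 70.8, 59.0]]
scene bearing_mid [[179.1, 226.2, 30.1, 25.5]]
top can_mid [[200.8, 143.3, 30.6, 31.8]]
top wrench_grip [[302.4, 125.2, 19.5, 70.6]]
top bearing_mid [[411.0, 160.5, 28.9, 30.2]]
```

View pics/i.png

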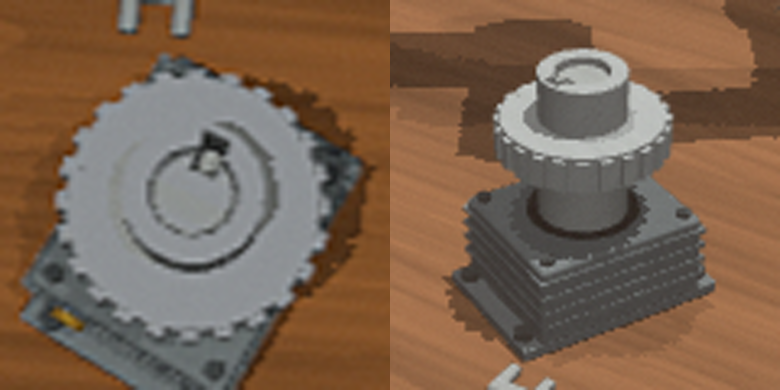

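```bash
python3 -c "
from cell import bot
bot.close_job();print('ok')"
```

```text
the job is handed in; nothing more can be done
ok
```

The key is down in the shaft slot and let go. The pulley is on over it, boss upward, let go and resting on the shoulder. I handed the job in at about 30 s on the robot's clock.

- **Key:** I felt for the slot walls and floor, lowered the key about 6 mm into the pocket without meeting any force, and let it drop. The picture afterwards shows its top about 20 mm below the shaft's top, so it went all the way down.
- **Pulley:** It passed over the shaft and key without snagging and made contact at tool height 0.148 m, about where a seated pulley should stop it. In the last pictures the best match for the boss top is 0.180 m, the seated height. The key shows in the keyway and the pulley looks level.
- **Bystanders:** The can, wrench and bearing were detected within about 3 pixels of where they started, which is within detector noise. The gripper is open and clear of everything.
- **Disagreements:**
  - The images put the slot's angle anywhere from about -0.36 to -0.24 rad. I used -0.36 for the key and -0.33 for the pulley, and both went in.
  - When I felt side to side, the slot's play came out at 2.4 mm instead of the nominal 1.5 mm, which I put down to arm and grip flex.
  - On release, the arm's tip shifted about 2.5 mm in x, with under 1 N sideways. The pulley still fits at the shaft position afterwards.

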